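# Unload and level the fold-up shelf, keep the foot pressed

## Robot

A 6-joint arm with a two-finger parallel gripper is mounted at the origin on the work surface. World frame = base frame: x ahead of the robot, y to its left, z up, the work surface at z = 0. Lengths are in m, angles in rad, forces in N, time in s.
With the tool pointing down it reaches from about 0.35 to 0.975 m from the base axis. Payload 4.9 kg.
Tool frame: the origin (TCP) lies midway between the tips of the shut fingers; the grasp point (between the pads) lies ctrl.grip_point_offset behind it (ctrl.grip_point_offset is the distance from the TCP to the grasp point, in m); x points along the fingers, y is the direction in which the jaws open and shut, and the axes are right-handed (so a half turn about x gives the same grasp; the last joint's range is limited). The gripper opens to 85 mm and grips with 20 to 120 N. Pads are 22 mm wide; open, the fingers measure 114 mm over their backs; the gripper's body (76 mm by 85 mm) begins 54 mm behind the grasp point. The pads swing forward as they close: fully open they stand 13 mm farther back than shut.
Start: joints at [-1.272, 0.053, 1.613, -0, 1.476, -0.119], TCP at [0.254, -0.571, 0.231] pointing down, gripper open.
Joint ranges: [-3.01, 3.01], [-1.01, 2.22], [0.06, 2.58], [-1.02, 4.17], [0.09, 2.62], [-3.14, 3.14]. Speed limits (rad/s): [2.57, 2.57, 3.14, 3.14, 3.14, 3.14].

## Interface

Orientations are given as a rotation vector (axis times angle).
In Python, from station import ctrl gives the robot as it stands. The module is installed in compiled form; this text tells all that it offers.
- The arm moves only by the tool drive_tool, never from a script. Its argument "commands" is text: rows parted by semicolons, each of 5 numbers parted by spaces: the closure, from -1 (fully open) to 1 (shut), so that 0 is half open, then the shift along the tool's x, y, z in units of 40 mm (1.0 is 40 mm), then the turn about the tool's x in units of 5 degrees (1.0 is 5 degrees). A call has 1 to 8 rows; each row is the pose to reach, as a shift and turn from the pose commanded when the call began, along the tool's axes at that moment; what a row does not reach only later rows make up. A row lasts 1/12 s, in which the tool goes at most 41.7 mm and 7.16 degrees, less where a joint would pass 70% of its speed; a pose out of reach is approached as far as the arm can. A call with a gripper value outside its range is refused whole. The fingers move at their own pace and stop on an object; "newtons" is the grip in N (left out, the last holds). Time passes only in rows, so rows that repeat a pose let the fingers close. It gives the time, the measured TCP pose, the force and the opening at its end, in the units of the state.
- ctrl.get_obs(): the state, without advancing time (a new reading comes with each control period).
- ctrl.get_image(name): name is "side" or "top" or "wrist"; returns (picture, depth): 480x640x3 uint8, blue, green, red; 480x640 float32, m along the optical axis (not along the pixel's ray), 0 where there is no reading.
- ctrl.camera_info(name): a dict with "K" (3x3 intrinsics, pixels), "T" (4x4, takes a point from camera to world coordinates). Camera axes: x right, y down, z forward; pixel columns grow to the right and rows downward; lengths in m; the calibration is good to about 2 mm. The wrist camera is an equidistant fisheye: a pixel r from the principal point sees the ray r / f radians off the axis. A picture is of the moment at which its call begins: read the wrist's pose just before it. camera_info takes no time and is no camera call; for the wrist camera it gives the pose at the moment of the call.
- ctrl.finish_job(): hands the job in, once; it reports no verdict.
The state is a dict: "t": time; "q": joint angles; "dq": joint speeds; "effort": joint torques, N m; "tool_pos": TCP position; "tool_rot": TCP orientation; "contact_force": force on the tool from outside, world axes, zero at the start; "wrist_torque": the same for the moment, N m; "opening": finger opening in m.
Only numpy, scipy, OpenCV 4.12 (cv2) and the standard library are available. Lean on these libraries where they do the work, as an engineer would, in place of code of your own. Each camera call takes 0.05 s, during which the arm holds its last target.

## Task

Take the steel pail off the fold-up shelf and hang it by its handle on the hook of the hook stand. Then press the black knob at the shelf's free end down until its foot stands on the bench, turn it until the bubble of the spirit level on the shelf lies between its two lines, and finish still holding the knob pressed down like that, so that the lock nut can be tightened. Leave everything else where it is.

Things in the scene. Friction and masses are not known exactly. Their poses are not given: they have to be found in the camera images.
- pail_grip_a (a point): Centre of one of the two level straight parts of the pail's handle: a bar 8 mm thick (x), 10 mm high, 42 mm long along y, 138 mm above the pail's underside and 33 mm to the +y side of the middle. Between the two parts the bar steps up 10 mm, which makes the hanging notch, 20 mm wide. Axes as the pail's.
- pail_grip_b (a point): Centre of the other straight part of the pail's handle, 33 mm to the -y side of the middle; otherwise the same.
- pail_notch (a point): Underside of the hanging notch in the middle of the pail's handle, 143 mm above the pail's underside, 5 mm higher than the centres of the straight parts: this rests on the hook. Axes as the pail's.
- hook_seat (a point): Top of the hook's level bar where the pail's notch is to rest, 244 mm above the bench, 110 mm from the post and 41 mm from the tip. Axes as the stand's: the tip lies towards -x.
- hook_tip (a point): Top of the hook's upturned tip, 41 mm from the seat along -x and 18 mm higher.
- knob_centre (a point): Centre of the black ribbed round knob on the spindle at the shelf's free end: 43 mm in diameter, 30 mm high, axis upright, underside 8 to 17 mm above the deck. Turned clockwise seen from above it screws the foot out downwards, 6 mm a turn, and so raises the free end. Friction about 0.1 N m. Knob and foot move up and down as one; this point is 153 mm above the foot's underside.
- foot_underside (a point): Underside of the rubber foot (48 mm in diameter) at the lower end of the knob's spindle, on its axis; height 0 when it stands on the bench.
- level_centre (a point): Centre of the aluminium spirit level on the shelf, 190 mm long, 26 mm wide, 41 mm high, held fast along the shelf's length by its magnetic sole; axes as the frame's, so its length lies along y and the shelf's free end is towards -y. The vial lies in the middle of its top: 78 mm long, green, two black lines 30 mm apart, a pale bubble 22 mm long.
- bubble (a joint): Place of the bubble along the vial in m: 0 in the middle, positive towards the shelf's free end (that end too high), negative towards the hinge (free end too low); between the lines within +-0.0035. With the foot standing on the bench it moves about 7.7 mm per radian of knob, within half a second; with the shelf let go it stands near +0.015.
- bottle: Empty clear glass bottle with twist cap, 62 mm diameter, 170 mm high, stands on the shelf near the hinge; origin at the centre of its underside, z up. Leave alone.
- skewer_cup: Steel cup with bamboo skewers, 68 mm diameter, 155 mm high with skewers, on the shelf near the hinge; origin at its underside. Leave alone.
- mitt_clip: Black silicone oven mitt clip, 70 mm by 45 mm by 25 mm, on the shelf near the hinge; origin at its underside. Leave alone.
- dish: Yellow ceramic dish, 124 mm diameter, 32 mm high, on the bench; origin at its underside. Leave alone.
- spanner: Steel spanner, 160 mm long, flat on the bench; origin at its underside. Leave alone.
- shaker: Glass shaker with metal cap, 50 mm diameter, 85 mm high, on the bench; origin at its underside. Leave alone.
- lighter: Long gas lighter, 205 mm long, on the bench; origin at its underside. Leave alone.
- pail: Small stainless pail: 98 mm across the rim, 75 mm high, about 0.25 kg. Its rigid handle is a flat steel bar 8 mm thick, an upright arch 105 mm wide across the pail's middle in the plane of its y and z axes, 153 mm high overall; 58 mm free between rim and bar. Origin: centre of its underside, z up, y along the handle.
- hook: Hook stand, fixed to the bench: foot plate 8 mm thick, post 18 mm in diameter and 253 mm high, 110 mm from the origin along +x; from it the hook, a round steel bar of 8 mm diameter, runs level along -x for 140 mm, then turns up. Origin on the bench straight under the seat point; the hook's tip points along -x, z up.
- knob: The knob as a whole; origin on its axis, 35 mm under its centre. A spring in the shelf's hinge lifts the free end against a stop, so the foot hangs a few mm clear of the bench until the knob is pushed down with about 10 N (15 N holds it firmly); it rises again when let go.
- frame: Fixed end frame of the fold-up shelf; origin on the bench under the hinge. The stainless deck reaches from here 425 mm along this frame's -y to its free end; it is 280 mm wide (x), its top 125 mm above the bench; the knob's axis is 370 mm from the hinge, on the middle line.

How it is judged:
On the way, in this order (a step that is already met when the one before it is completed fails the run):
1. the pail hangs by its handle on the hook, let go (distance between pail_notch and hook_seat below 0.045 m and contact force between pail and hook above 0.5 N and angle between pail's own z axis and vertical below 0.5 rad and height (world z) of pail above 0.085 m and contact force between the fingers and pail below 0.05 N), for 0.2 s.
2. the knob is held pressed, the foot stands on the bench and the bubble is between its lines (height (world z) of foot_underside below 0.0008 m and value of joint bubble between -0.0035 and 0.0035 m and contact force between the fingers and knob above 3 N), for 0.3 s.
At the end, for the whole second after the job is handed in: The pail hangs by its handle on the hook, let go, its notch within 45 mm of the seat point and tilted under 0.5 rad; the gripper holds the knob pressed down, the foot's underside within 0.8 mm of the bench; the bubble is within 3.5 mm of the middle (all of step 1 and all of step 2); the arm keeps its last pose, push and grip.
It fails at once if a bystander is knocked over or shoved more than 30 mm (distance of any of bottle, skewer_cup, mitt_clip, dish, spanner, shaker, lighter from where it was at the start of the episode above 0.03 m or angle between any of bottle, skewer_cup, shaker's own z axis and vertical above 0.3 rad).
It fails at once if the pail falls to the bench (height (world z) of pail below 0.06 m).
It also fails if it takes over 54 s, if anything falls off the work surface, if the arm or the gripper's body presses on something with over 40 N, if the wrist force passes 120 N, or if a joint passes its speed limit or range.

## Working session

There is one attempt and no reset: what is moved stays moved. The work goes in short steps, Python scripts to look and compute and a tool call to move; the robot and the scene stay as the last step left them, time stands still between calls to the robot, and variables do not carry over. Pictures are saved under pics/ and viewed, and the job is handed in when it is done.

Besides the shell and the picture viewer there is one more tool, called after "Emit:" by a JSON object that holds its "name" and its "arguments", one argument or row to a line. drive_tool: Moves the arm, as the interface text tells. Its arguments: {"type":"object","properties":{"commands":{"type":"string"},"newtons":{"type":"number"}},"required":["commands"]}

```bash
mkdir -p pics; python3 - <<'E'
from station import ctrl
import cv2,numpy as np
np.set_printoptions(precision=4,suppress=True)
print(ctrl.get_obs(), ctrl.grip_point_offset)
for n in ["side","top","wrist"]:
    im,d=ctrl.get_image(n); i=ctrl.camera_info(n)
    cv2.imwrite(f"pics/{n}0.png",im); np.savez(f"pics/{n}0.npz",im=im,d=d,K=i["K"],T=i["T"]); print(n,i["K"],i["T"])
E
```

```text
{'t': 0.0, 'q': array([-1.272 ,  0.0534,  1.6143,  0.    ,  1.476 , -0.119 ]), 'dq': array([-0.0031, -0.0003, -0.0015, -0.0001, -0.0011,  0.0011]), 'effort': array([  0.0012, -39.3687, -37.017 ,  -0.0001,   0.0071,  -0.    ]), 'tool_pos': array([ 0.2534, -0.5706,  0.2301]), 'tool_rot': array([ 1.9917,  0.4244, -1.992 ]), 'contact_force': array([ 0.0705,  0.4043, -0.6209]), 'wrist_torque': array([0.0071, 0.0314, 0.0035]), 'opening': 0.08528812233281825} 0.0187
side [[470.6848   0.     318.9769]
 [  0.     470.6848 236.1154]
 [  0.       0.       1.    ]] [[-0.9593 -0.1741  0.2222  0.26  ]
 [-0.2819  0.6324 -0.7215  0.8022]
 [-0.0149 -0.7548 -0.6558  0.9117]
 [ 0.      0.      0.      1.    ]]
top [[539.0734   0.     319.9677]
 [  0.     539.0734 235.888 ]
 [  0.       0.       1.    ]] [[ 0.0153 -0.9879  0.1542  0.3247]
 [-0.9997 -0.0183 -0.0183 -0.0259]
 [ 0.0209 -0.1539 -0.9879  1.6152]
 [ 0.      0.      0.      1.    ]]
wrist [[371.6483   0.     316.3909]
 [  0.     371.6483 238.6008]
 [  0.       0.       1.    ]] [[ 0.4067 -0.8693 -0.281   0.3265]
 [-0.9136 -0.3878 -0.1226 -0.5388]
 [-0.0024  0.3065 -0.9519  0.374 ]
 [ 0.      0.      0.      1.    ]]
```

View pics/side0.png

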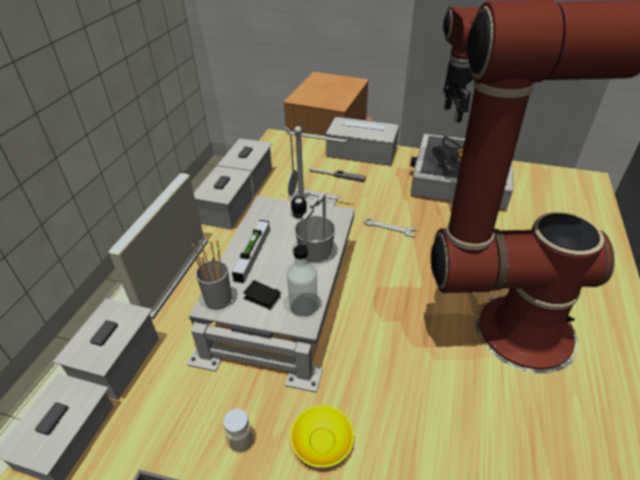

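View pics/top0.png

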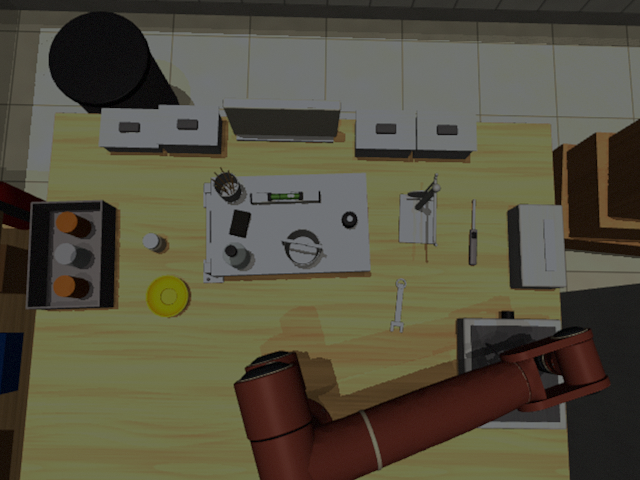

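View pics/wrist0.png

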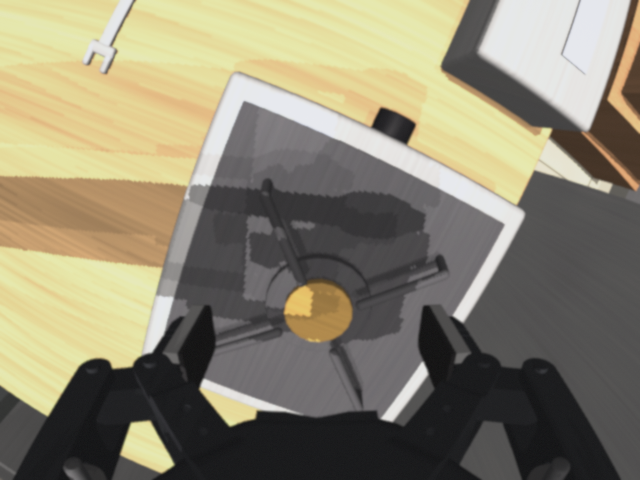

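```bash
cat > h.py <<'E'
import numpy as np,cv2
np.set_printoptions(precision=4,suppress=True)
def load(n): return np.load(f"pics/{n}.npz")
def ray(c,u,v):
    K,T=c["K"],c["T"]; d=np.array([(u-K[0,2])/K[0,0],(v-K[1,2])/K[1,1],1.]); return T[:3,3],T[:3,:3]@d
def onplane(c,u,v,z):
    o,d=ray(c,u,v); return o+d*(z-o[2])/d[2]
def cloud(c,x0,y0,x1,y1):
    v,u=np.mgrid[y0:y1,x0:x1]; d=c["d"][y0:y1,x0:x1]; K,T=c["K"],c["T"]
    P=np.stack([(u-K[0,2])/K[0,0]*d,(v-K[1,2])/K[1,1]*d,d],-1)
    return P@T[:3,:3].T+T[:3,3]
def proj(c,p):
    K,T=c["K"],c["T"]; q=T[:3,:3].T@(np.asarray(p)-T[:3,3]); return K[:2,:2].diagonal()*q[:2]/q[2]+K[:2,2]
E
python3 - <<'E'
from h import *
c=load("top0"); im=c["im"]
def crop(im,x0,y0,x1,y1,s,f,g=2.0): cv2.imwrite(f,cv2.resize(np.clip(im[y0:y1,x0:x1]*g,0,255).astype(np.uint8),None,fx=s,fy=s,interpolation=cv2.INTER_CUBIC))
crop(im,195,165,355,285,5,"pics/t_a.png"); crop(im,330,165,490,285,5,"pics/t_b.png")
s=load("side0"); crop(s["im"],190,110,390,260,4,"pics/s_a.png",1.3)
P=cloud(c,270,225,335,270); print("max z pail",[ (P[...,2]>z).sum() for z in (.2,.25,.27)])
m=P[...,2]>.245; Q=P[m]; print(Q.min(0),Q.max(0),Q.mean(0)); 
P=cloud(c,390,175,445,270); m=(P[...,2]>.225); Q=P[m]; print(len(Q),Q[np.argsort(Q[:,0])][::6])
E
```

```text
max z pail [np.int64(231), np.int64(171), np.int64(86)]
[ 0.3247 -0.0543  0.2486] [0.5306 0.0481 1.6152] [ 0.5025 -0.0047  0.3717]
284 [[ 0.3247 -0.0259  1.6152]
 [ 0.3247 -0.0259  1.6152]
 [ 0.3247 -0.0259  1.6152]
 [ 0.3247 -0.0259  1.6152]
 [ 0.3247 -0.0259  1.6152]
 [ 0.5206 -0.3469  0.2615]
 [ 0.5271 -0.3441  0.2517]
 [ 0.5332 -0.3431  0.2454]
 [ 0.5385 -0.3484  0.2453]
 [ 0.5437 -0.3485  0.2454]
 [ 0.5494 -0.3442  0.2419]
 [ 0.5548 -0.3495  0.2418]
 [ 0.5601 -0.3471  0.2416]
 [ 0.5673 -0.3463  0.2453]
 [ 0.5729 -0.3469  0.2432]
 [ 0.5781 -0.3468  0.244 ]
 [ 0.5833 -0.3468  0.2443]
 [ 0.5888 -0.3472  0.2432]
 [ 0.5941 -0.3447  0.2429]
 [ 0.599  -0.3495  0.2453]
 [ 0.6041 -0.3493  0.2465]
 [ 0.6097 -0.3447  0.2444]
 [ 0.614  -0.3462  0.2493]
 [ 0.6203 -0.3447  0.2448]
 [ 0.6258 -0.3477  0.2439]
 [ 0.6303 -0.3494  0.2482]
 [ 0.6362 -0.345   0.2449]
 [ 0.6415 -0.3476  0.2454]
 [ 0.6472 -0.3454  0.2439]
 [ 0.6519 -0.35    0.247 ]
 [ 0.6583 -0.3485  0.2426]
 [ 0.6616 -0.3466  0.2399]
 [ 0.6625 -0.3501  0.2586]
 [ 0.6644 -0.3467  0.2395]
 [ 0.6654 -0.3428  0.2568]
 [ 0.6666 -0.3465  0.2632]
 [ 0.6677 -0.3422  0.2363]
 [ 0.6697 -0.3415  0.2395]
 [ 0.6711 -0.3432  0.2555]
 [ 0.672  -0.3413  0.2407]
 [ 0.6745 -0.3517  0.2639]
 [ 0.6766 -0.3588  0.2563]
 [ 0.6784 -0.3426  0.2584]
 [ 0.6874 -0.3486  0.2445]
 [ 0.6928 -0.3486  0.2447]
 [ 0.6981 -0.3487  0.2449]
 [ 0.7013 -0.3543  0.2436]
 [ 0.7042 -0.3497  0.2526]]
```

View pics/t_a.png

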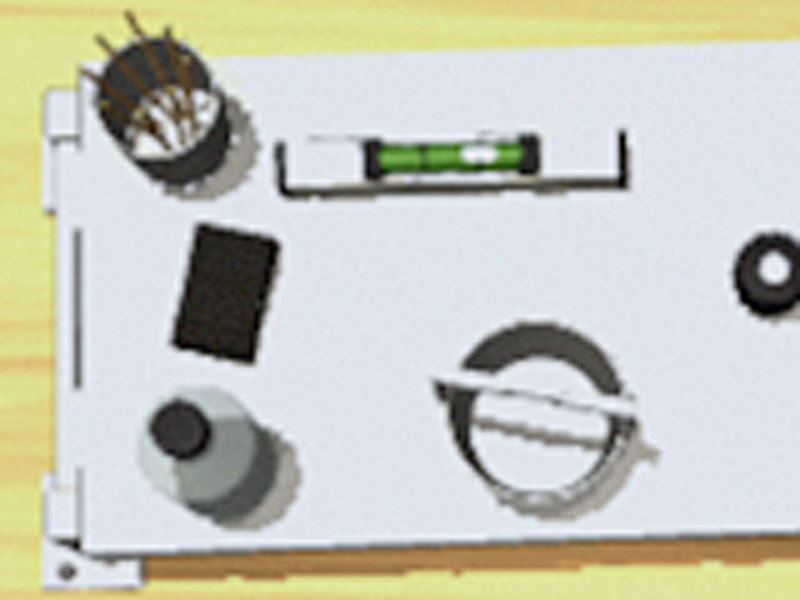

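View pics/t_b.png

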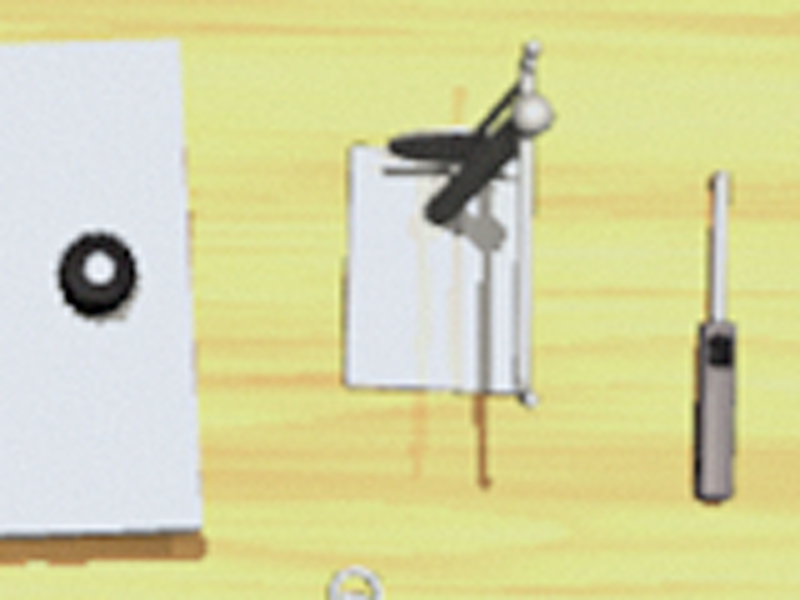

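View pics/s_a.png

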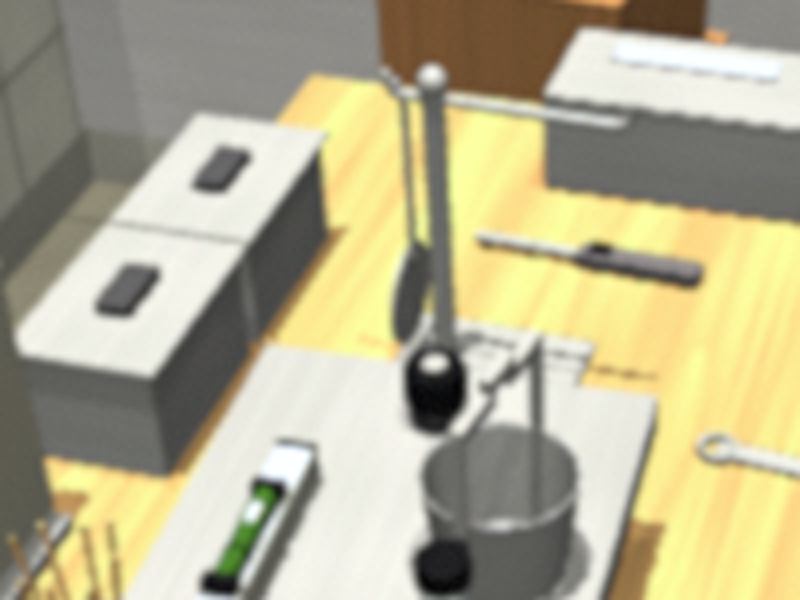

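```bash
python3 - <<'E'
from h import *
c=load("top0")
P=cloud(c,270,225,335,270); z=P[...,2]; m=(z>.225)&(z<.4); Q=P[m]
print(len(Q),Q[np.argsort(Q[:,1])][::5])
A=Q[Q[:,2]>.255]
k=np.polyfit(A[:,1],A[:,0],1); print(k, "y range",A[:,1].min(),A[:,1].max(), (A[:,0]-np.polyval(k,A[:,1])).std())
R=P[(z<.215)&(z>.192)]; print("rim",R.min(0),R.max(0), R.mean(0), cv2.minEnclosingCircle(R[:,:2].astype(np.float32)))
# top-view line endpoints in image & plane
P=cloud(c,395,160,465,275)
print("bar"); z=P[...,2];x=P[...,0]; B=P[(z>.232)&(z<.25)&(x>.53)&(x<.65)]; print(len(B),np.polyfit(B[:,0],B[:,1],1),np.polyval(np.polyfit(B[:,0],B[:,1],1),.562),B[:,2].mean())
# knob
P=cloud(c,335,205,365,235); z=P[...,2]; Q=P[(z>.145)&(z<.19)]; print("knob",cv2.minEnclosingCircle(Q[:,:2].astype(np.float32)),Q.mean(0),np.percentile(Q[:,2],[5,50,95]))
P=cloud(c,205,180,380,285); z=P[...,2]; Q=P[(z>.11)&(z<.14)]; print("deck",Q.min(0),Q.max(0)); A=np.c_[Q[:,:2],np.ones(len(Q))]; print(np.linalg.lstsq(A,Q[:,2],rcond=None)[0])
print(cv2.minAreaRect(Q[:,:2].astype(np.float32)))
E
```

```text
162 [[ 0.5067 -0.0543  0.2486]
 [ 0.5056 -0.0516  0.2567]
 [ 0.5119 -0.0488  0.2662]
 [ 0.5113 -0.0462  0.2704]
 [ 0.5137 -0.0436  0.2709]
 [ 0.5092 -0.0387  0.2661]
 [ 0.5137 -0.0361  0.27  ]
 [ 0.509  -0.0311  0.2662]
 [ 0.512  -0.0286  0.2626]
 [ 0.5141 -0.026   0.2659]
 [ 0.5107 -0.021   0.2715]
 [ 0.5134 -0.0184  0.2701]
 [ 0.5149 -0.0159  0.2767]
 [ 0.5175 -0.0134  0.2758]
 [ 0.5202 -0.0108  0.2749]
 [ 0.5164 -0.0059  0.2827]
 [ 0.5194 -0.0033  0.2794]
 [ 0.5216 -0.0008  0.2808]
 [ 0.5188  0.0041  0.2822]
 [ 0.5173  0.0067  0.2748]
 [ 0.5214  0.0092  0.2813]
 [ 0.516   0.0119  0.2659]
 [ 0.5194  0.0168  0.2766]
 [ 0.5208  0.0196  0.2667]
 [ 0.5225  0.0245  0.2721]
 [ 0.5207  0.0272  0.2667]
 [ 0.5234  0.0298  0.265 ]
 [ 0.5196  0.0345  0.2728]
 [ 0.5229  0.0373  0.2674]
 [ 0.5233  0.0399  0.2648]
 [ 0.5215  0.0427  0.2592]
 [ 0.5217  0.0462  0.2391]
 [ 0.5224  0.0481  0.252 ]]
[0.1665 0.5176] y range -0.05391433221578891 0.04771558588787782 0.0025625339492509687
rim [ 0.4695 -0.0529  0.1921] [0.5669 0.0482 0.2122] [ 0.5223 -0.0016  0.1988] ((0.5161464810371399, -0.002701106946915388), 0.0513434037566185)
bar
133 [-0.0189 -0.3361] -0.3467426539706697 0.24298742909359955
knob ((0.6005639433860779, -0.13034763932228088), 0.0216472577303648) [ 0.5994 -0.1301  0.1694] [0.1582 0.1705 0.176 ]
deck [ 0.4426 -0.1918  0.11  ] [0.7215 0.2768 0.14  ]
[ 0.0002 -0.005   0.1253]
((0.5877224206924438, 0.04197035729885101), (0.270769327878952, 0.45801201462745667), 2.813385486602783)
```

```bash
cat > calc.py <<'E'
import sys
from h import *
from station import ctrl
from scipy.spatial.transform import Rotation as Rn
# args: grasp point x y z, jaw-axis angle deg (world, mod 180)
o=ctrl.get_obs(); R=Rn.from_rotvec(o["tool_rot"]).as_matrix(); g=ctrl.grip_point_offset
print("t",o["t"],"tcp",o["tool_pos"],"F",o["contact_force"],"q",o["q"],"open",o["opening"])
print("R",R.tolist())
ja=np.degrees(np.arctan2(R[1,1],R[0,1])); print("jaw deg",ja)
if len(sys.argv)>3:
    t=np.array([float(a) for a in sys.argv[1:4]]); tcp=t+np.array([0,0,-g])
    d=R.T@(tcp-o["tool_pos"]); print("shift units",d/.04)
if len(sys.argv)>4:
    # turn about tool x (pointing down): +turn decreases world jaw angle
    da=(ja-float(sys.argv[4])+90)%180-90; print("turn units",da/5, "alt",(da-180*np.sign(da))/5)
E
python3 calc.py .5117 -.0357 .264 -9.5
```

```text
t 0.15 tcp [ 0.2535 -0.5708  0.2303] F [-0.2296  0.2357  0.6098] q [-1.272   0.0533  1.614   0.      1.476  -0.119 ] open 0.08515005723754204
R [[-0.00048748564574261494, 0.40577218889601807, -0.9139741205725024], [0.001587026276629988, -0.9139727642525098, -0.40577243320884054], [-0.9999986218517215, -0.0016483091821357099, -0.00019842252293087587]]
jaw deg -66.06043992092403
shift units [ -0.3566  -9.6068 -11.3285]
turn units -11.312087984184805 alt 24.687912015815193
```

Emit:
{"name": "drive_tool", "arguments": {
  "commands": "-1 -1 0 0 -1.4; -1 -2 -0.3 -0.3 -2.8; -1 -2.8 -0.9 -1 -4.2; -1 -3 -1.6 -1.8 -5.6; -1 -3 -2.2 -2.5 -7; -1 -3 -2.8 -3.2 -8.4; -1 -3 -3.4 -3.9 -9.8; -1 -3 -4 -4.6 -11.3",
  "newtons": 80
}}

```text
t: 0.82
tool_pos: [0.3572, -0.3485, 0.3513]
tool_rot: [1.331, 1.125, -1.331]
contact_force: [0.3, -0.3, 0.8]
opening: 0.0856
```

```bash
python3 calc.py .5117 -.0357 .264 -9.5
```

```text
t 0.8167 tcp [ 0.3572 -0.3485  0.3513] F [ 0.2965 -0.3052  0.781 ] q [-0.9223 -0.2945  1.7344  0.0001  1.7014 -0.7554] open 0.08558155053551882
R [[0.00025754951931858394, 0.9861045078408631, -0.16612595608204622], [-0.00010216572651711164, -0.16612593477765467, -0.9861045397707154], [-0.9999999616152038, 0.0002709431292122755, 5.796042881703323e-05]]
jaw deg -9.562648902625373
shift units [ 2.649   2.5088 -8.3523]
turn units -0.012529780525073874 alt 35.98747021947493
```

Emit:
{"name": "drive_tool", "arguments": {
  "commands": "-1 0 0.3 -1; -1 0 0.6 -2; -1 0 0.9 -3; -1 0 1.2 -4; -1 0 1.5 -5; -1 0 1.8 -6; -1 0 2.1 -7; -1 0 2.51 -8.35"
}}

```text
schema error: expected 5 numbers
```

Emit:
{"name": "drive_tool", "arguments": {
  "commands": "-1 0 0.3 -1 0; -1 0 0.6 -2 0; -1 0 0.9 -3 0; -1 0 1.2 -4 0; -1 0 1.5 -5 0; -1 0 1.8 -6 0; -1 0 2.1 -7 0; -1 0 2.4 -8 0"
}}

```text
t: 1.48
tool_pos: [0.5064, -0.0501, 0.3511]
tool_rot: [1.335, 1.122, -1.335]
contact_force: [0.8, -0.4, 0.2]
opening: 0.0852
```

Emit:
{"name": "drive_tool", "arguments": {
  "commands": "-1 0 0.1 -0.35 0; -1 0 0.1 -0.35 0; -1 0 0.1 -0.35 0"
}}

```text
t: 1.73
tool_pos: [0.5124, -0.0386, 0.3508]
tool_rot: [1.333, 1.124, -1.335]
contact_force: [-0.2, -0.2, 0.0]
opening: 0.0852
```

```bash
python3 calc.py .5117 -.0357 .264 -9.5; python3 - <<'E'
from station import ctrl
import cv2,numpy as np
i=ctrl.camera_info("wrist");im,d=ctrl.get_image("wrist"); cv2.imwrite("pics/w1.png",im); np.savez("pics/w1.npz",im=im,d=d,K=i["K"],T=i["T"])
E
```

```text
t 1.7333 tcp [ 0.5124 -0.0386  0.3508] F [-0.2055 -0.2326  0.0127] q [-0.2198 -0.2568  1.7045 -0.0006  1.6949 -0.049 ] open 0.08522956001405084
R [[-0.0011361993578530016, 0.9854363603881022, -0.170040844140665], [-0.00031354977392455963, -0.17004129660626496, -0.9854368874438382], [-0.9999993053685382, -0.0010663364904800465, 0.0005021841600292565]]
jaw deg -9.790225757398485
shift units [ 2.6381 -0.0257 -0.0701]
turn units -0.05804515147969767 alt 35.9419548485203
```

View pics/w1.png

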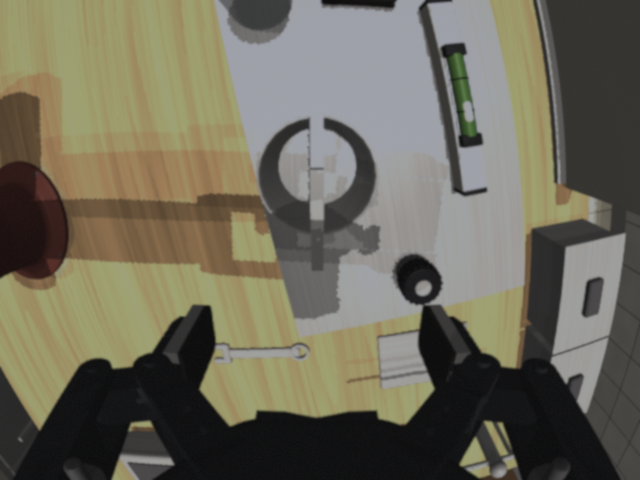

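Wrist view: the handle bar runs straight up the image at column 317 (rows 118–270), midway between the fingers and square to the jaws. Going down.

Emit:
{"name": "drive_tool", "arguments": {
  "commands": "-1 0.8 0 -0.05 0; -1 1.5 0 -0.07 0; -1 2.1 0 -0.07 0; -1 2.63 0 -0.07 0; -1 2.63 0 -0.07 0; -1 2.63 0 -0.07 0"
}}

```text
t: 2.28
tool_pos: [0.5119, -0.0376, 0.2451]
tool_rot: [1.336, 1.123, -1.339]
contact_force: [-0.7, 1.2, 0.8]
opening: 0.0854
```

Emit:
{"name": "drive_tool", "arguments": {
  "commands": "1 0 0 0 0; 1 0 0 0 0; 1 0 0 0 0; 1 0 0 0 0; 1 0 0 0 0; 1 0 0 0 0; 1 0 0 0 0; 1 0 0 0 0",
  "newtons": 90
}}

```text
t: 2.95
tool_pos: [0.5131, -0.0364, 0.2467]
tool_rot: [1.335, 1.122, -1.335]
contact_force: [-0.4, -0.5, 4.2]
opening: 0.0061
```

```bash
python3 calc.py .5117 -.0357 .264 -9.5; python3 - <<'E'
from station import ctrl
import cv2,numpy as np
i=ctrl.camera_info("wrist");im,d=ctrl.get_image("wrist"); cv2.imwrite("pics/w2.png",im)
im,d=ctrl.get_image("side"); cv2.imwrite("pics/s2.png",im)
E
```

```text
t 2.95 tcp [ 0.5131 -0.0364  0.2467] F [-0.4486 -0.5407  4.1897] q [-0.2155 -0.2253  1.8483 -0.      1.518  -0.043 ] open 0.006116558705223244
R [[0.0005200296118826608, 0.9851544252787806, -0.17166970589721997], [-0.00015399700119234083, -0.1716696481798875, -0.9851545605531737], [-0.9999998529270523, 0.0005387461636726099, 6.243752668932956e-05]]
jaw deg -9.88491158182884
shift units [ 0.0353 -0.0363 -0.0106]
turn units -0.07698231636576906 alt 35.92301768363423
```

View pics/w2.png

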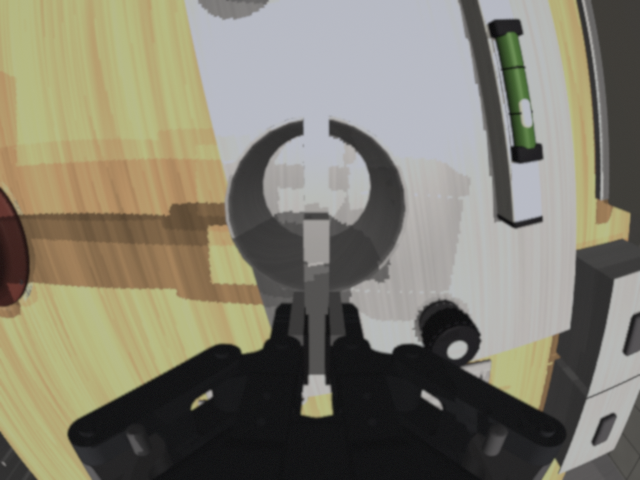

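View pics/s2.png

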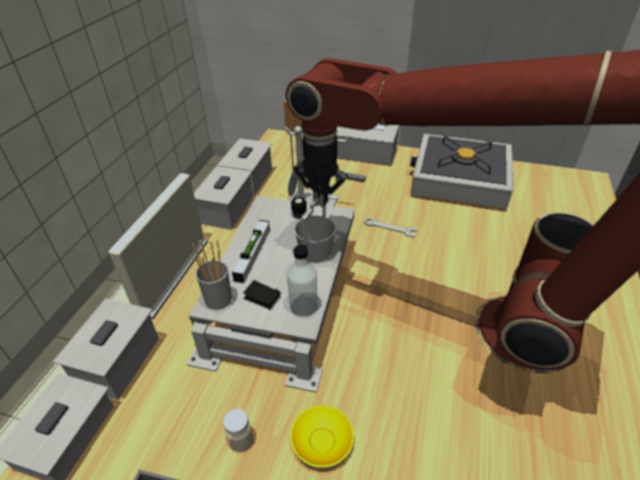

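Emit:
{"name": "drive_tool", "arguments": {
  "commands": "1 -0.4 0 0 0; 1 -1 0 0 0; 1 -1.7 0 0 0; 1 -2.4 0 0 0; 1 -2.8 0 0 0; 1 -2.8 0 0 0"
}}

```text
t: 3.55
tool_pos: [0.5143, -0.0367, 0.3623]
tool_rot: [1.338, 1.117, -1.33]
contact_force: [-0.2, 0.2, -2.0]
opening: 0.0064
```

```bash
python3 calc.py .45 -.380 .365 -1.1; python3 - <<'E'
from station import ctrl
import cv2,numpy as np
im,d=ctrl.get_image("side"); cv2.imwrite("pics/s3.png",cv2.resize(im[100:300,200:420],None,fx=3,fy=3))
E
```

```text
t 3.55 tcp [ 0.5143 -0.0367  0.3623] F [-0.2087  0.212  -1.9635] q [-0.2156 -0.2587  1.6875 -0.0001  1.7058 -0.0428] open 0.0063906144080606245
R [[0.006845936016577708, 0.9850829075175009, -0.17194417255878008], [-0.0015696172838204903, -0.17193740441210234, -0.9851066263433678], [-0.9999753344266245, 0.007013863478553928, 0.0003691306881739298]]
jaw deg -9.90072896985113
shift units [ 0.4026 -0.1096  8.7311]
turn units -1.7601457939702272 alt 34.23985420602977
```

View pics/s3.png

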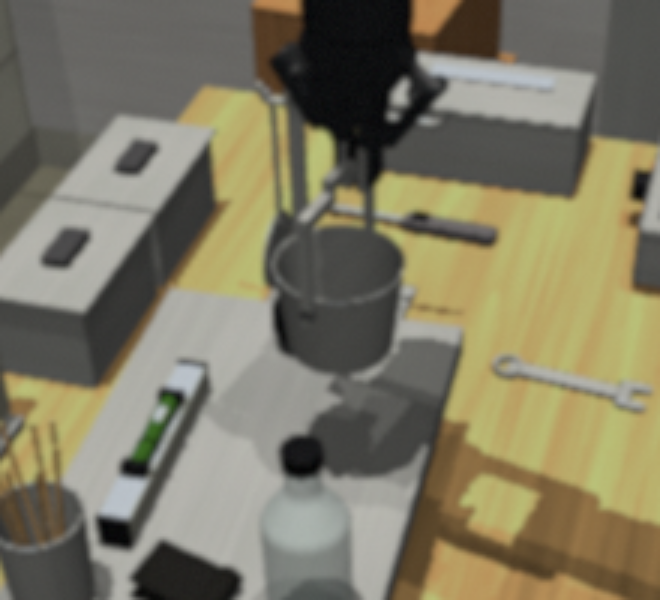

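The pail hangs level in the gripper (around pixel 340,280 of the crop). Moving to the front of the hook.

Emit:
{"name": "drive_tool", "arguments": {
  "commands": "1 0 0 0.5 -0.3; 1 0 0 1.2 -0.6; 1 0 0 2.1 -0.9; 1 0 0 3 -1.2; 1 0 0 3.9 -1.5; 1 0 0 4.8 -1.76; 1 0 -0.1 5.7 -1.76; 1 0 -0.1 6.6 -1.76"
}}

```text
t: 4.27
tool_pos: [0.462, -0.2968, 0.3546]
tool_rot: [1.224, 1.205, -1.225]
contact_force: [0.8, -0.8, -1.4]
opening: 0.0061
```

```bash
python3 calc.py .45 -.380 .365 -1.1
```

```text
t 4.2667 tcp [ 0.462  -0.2968  0.3546] F [ 0.7537 -0.8323 -1.3738] q [-0.7066 -0.1683  1.6228 -0.0001  1.6919 -0.6872] open 0.006079776541215441
R [[-0.003738005016920315, 0.9998056893029981, -0.019354869047609746], [0.0030223468900227313, -0.019343620356943675, -0.999808326516019], [-0.9999884463021409, -0.003795785668748386, -0.0029494530657522555]]
jaw deg -1.1083849213857986
shift units [ 0.2028 -0.2591  2.085 ]
turn units -0.0016769842771594766 alt 35.99832301572284
```

Emit:
{"name": "drive_tool", "arguments": {
  "commands": "1 0 -0.1 0.8 0; 1 0 -0.2 1.5 0; 1 0 -0.26 2 0; 1 0.5 -0.26 2.08 0; 1 1.2 -0.26 2.08 0; 1 1.8 -0.26 2.08 0; 1 2 -0.26 2.08 0; 1 2 -0.26 2.08 0"
}}

```text
t: 4.93
tool_pos: [0.4498, -0.3769, 0.2719]
tool_rot: [1.226, 1.21, -1.225]
contact_force: [-0.9, 1.2, -1.5]
opening: 0.0058
```

```bash
python3 calc.py .5615 -.380 .280 -1.1; python3 - <<'E'
from station import ctrl
import cv2,numpy as np
for n in ("wrist","top","side"):
    i=ctrl.camera_info(n);im,d=ctrl.get_image(n); np.savez(f"pics/{n}4.npz",im=im,d=d,K=i["K"],T=i["T"])
    if n=="top": im=cv2.resize(np.clip(im[165:315,330:530]*1.6,0,255).astype(np.uint8),None,fx=4,fy=4)
    if n=="side": im=cv2.resize(im[60:260,220:480],None,fx=3,fy=3)
    cv2.imwrite(f"pics/{n}4.png",im)
E
```

```text
t 4.9333 tcp [ 0.4498 -0.3769  0.2719] F [-0.9041  1.1576 -1.5285] q [-0.8242 -0.0518  1.6501 -0.      1.5533 -0.8049] open 0.005829992930660815
R [[-0.006828965843732521, 0.9997896354080588, -0.019340376318101093], [0.0073230509221843265, -0.019290307997487932, -0.9997871058093082], [-0.9999498678187302, -0.006969142557207653, -0.007189777557135402]]
jaw deg -1.1053486387766864
shift units [0.2453 2.7949 0.0246]
turn units -0.0010697277553362028 alt 35.998930272244664
```

View pics/wrist4.png

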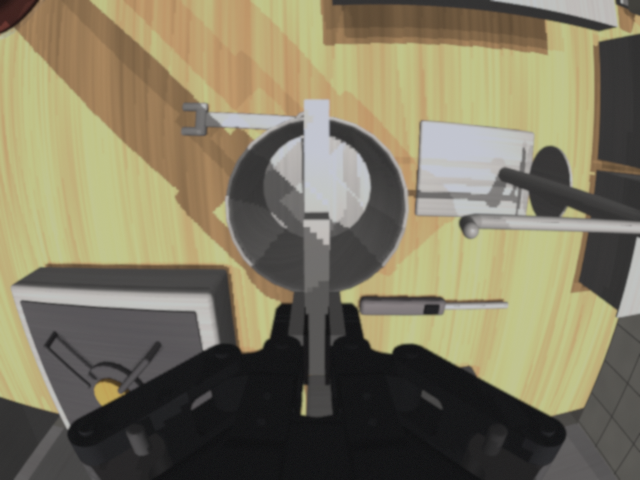

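View pics/top4.png

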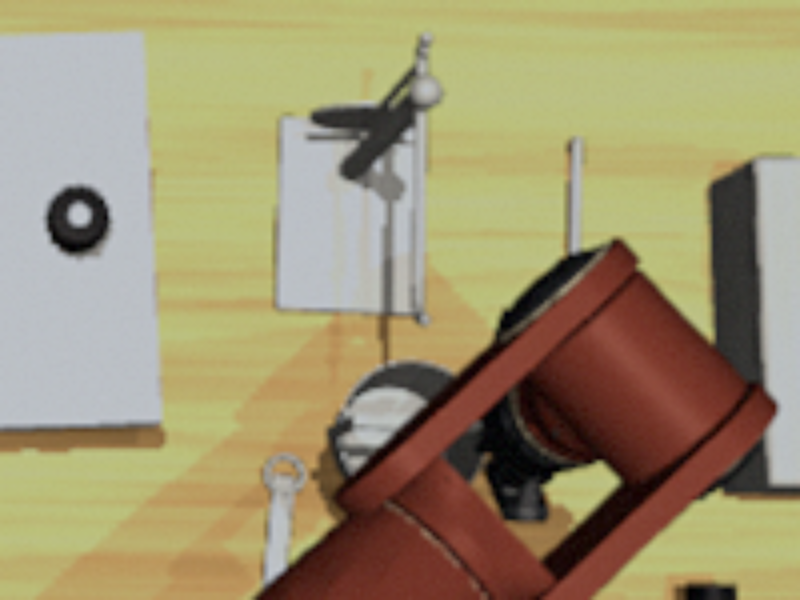

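View pics/side4.png

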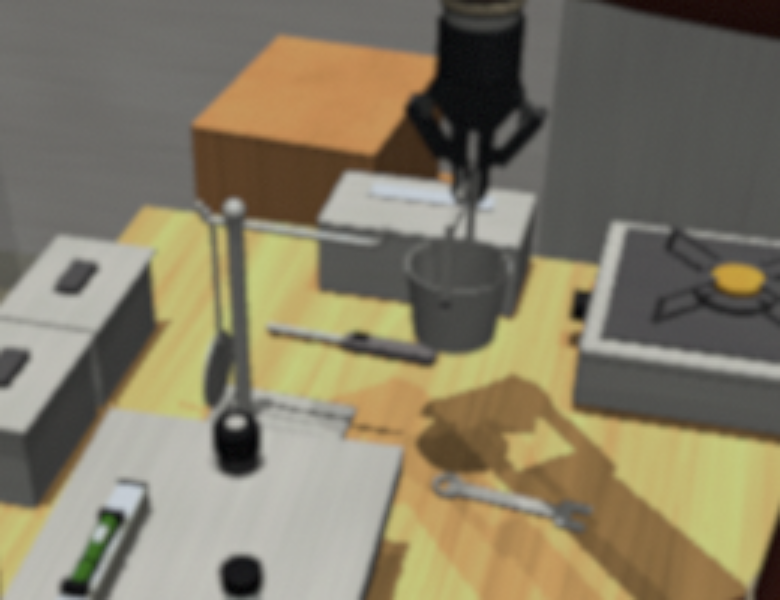

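```bash
python3 - <<'E'
from h import *
c=load("wrist4"); K,T=c["K"],c["T"]; d=c["d"]
v,u=np.mgrid[0:480,0:640].astype(float); dx,dy=u-K[0,2],v-K[1,2]; r=np.hypot(dx,dy); th=r/K[0,0]; s=np.where(r>0,np.tan(th)/np.maximum(r,1e-9),0)
P=np.stack([dx*s*d,dy*s*d,d],-1)@T[:3,:3].T+T[:3,3]
for row in range(95,300,8):
    z=P[row,300:336]; k=z[(z[:,2]>.24)&(z[:,2]<.4)]
    if len(k): print(row,len(k),k.mean(0))
print("hook"); 
H=P[205:240,460:640].reshape(-1,3); H=H[(H[:,2]>.225)&(H[:,2]<.275)]
o=np.argsort(H[:,0]); print(len(H),H[o][::max(1,len(H)//20)])
E
```

```text
103 26 [ 0.4526 -0.2916  0.2955]
111 26 [ 0.4526 -0.2942  0.2956]
119 26 [ 0.4525 -0.2968  0.2955]
127 25 [ 0.4523 -0.2994  0.2956]
135 25 [ 0.4523 -0.302   0.2955]
143 25 [ 0.4522 -0.3046  0.2956]
151 25 [ 0.4522 -0.3072  0.2953]
159 25 [ 0.4521 -0.3098  0.2956]
167 23 [ 0.4522 -0.3124  0.2958]
175 24 [ 0.4522 -0.3151  0.2954]
183 22 [ 0.4522 -0.3178  0.2954]
191 24 [ 0.4521 -0.3205  0.2952]
199 24 [ 0.4521 -0.3231  0.2958]
207 24 [ 0.452  -0.3258  0.2954]
215 24 [ 0.452  -0.3274  0.3   ]
223 26 [ 0.452  -0.3286  0.3056]
231 26 [ 0.452  -0.3312  0.3055]
239 25 [ 0.4518 -0.3338  0.3056]
247 25 [ 0.4517 -0.3365  0.3054]
255 25 [ 0.4517 -0.3392  0.3054]
263 24 [ 0.4518 -0.3419  0.3053]
271 24 [ 0.4517 -0.3446  0.3056]
279 24 [ 0.4517 -0.3474  0.3055]
287 24 [ 0.4516 -0.3503  0.3054]
295 36 [ 0.4519 -0.3574  0.297 ]
hook
2806 [[ 0.5182 -0.3453  0.2604]
 [ 0.5213 -0.3467  0.262 ]
 [ 0.5243 -0.3431  0.2613]
 [ 0.534  -0.3481  0.2439]
 [ 0.5393 -0.3446  0.2454]
 [ 0.5452 -0.3436  0.2429]
 [ 0.5508 -0.3441  0.2453]
 [ 0.5566 -0.3467  0.2456]
 [ 0.5629 -0.3469  0.2449]
 [ 0.57   -0.3434  0.2435]
 [ 0.5766 -0.3462  0.2457]
 [ 0.5837 -0.3442  0.2443]
 [ 0.5913 -0.35    0.2447]
 [ 0.5993 -0.3454  0.2443]
 [ 0.6081 -0.3452  0.2426]
 [ 0.6166 -0.3477  0.2443]
 [ 0.6265 -0.3455  0.2458]
 [ 0.6368 -0.3459  0.2442]
 [ 0.6488 -0.3473  0.2458]
 [ 0.6648 -0.3448  0.2324]
 [ 0.6719 -0.3408  0.2313]]
```

```bash
python3 - <<'E'
from h import *
c=load("wrist4"); K,T=c["K"],c["T"]; d=c["d"]
v,u=np.mgrid[0:480,0:640].astype(float); dx,dy=u-K[0,2],v-K[1,2]; r=np.hypot(dx,dy); th=r/K[0,0]; s=np.where(r>0,np.tan(th)/np.maximum(r,1e-9),0)
P=np.stack([dx*s*d,dy*s*d,d],-1)@T[:3,:3].T+T[:3,3]
for row in list(range(95,104))+list(range(209,219))+list(range(284,312,2)):
    z=P[row,310:324]; print(row,np.median(z,0))
Q=P[110:300,215:420].reshape(-1,3); z=Q[:,2]; R=Q[(z>.222)&(z<.242)]; print(R.min(0),R.max(0))
E
```

```text
95 [ 0.4513 -0.2648  0.0014]
96 [ 0.4513 -0.2659  0.0011]
97 [ 0.4513 -0.267   0.0009]
98 [ 0.4512 -0.2682  0.001 ]
99 [ 0.4526 -0.29    0.2904]
100 [ 0.4526 -0.2906  0.2957]
101 [ 0.4526 -0.291   0.2956]
102 [ 0.4526 -0.2913  0.295 ]
103 [ 0.4526 -0.2916  0.2955]
209 [ 0.452  -0.3265  0.2953]
210 [ 0.452  -0.3268  0.2956]
211 [ 0.452  -0.3272  0.2955]
212 [ 0.452  -0.3274  0.296 ]
213 [ 0.452  -0.3274  0.2974]
214 [ 0.452  -0.3275  0.2984]
215 [ 0.452  -0.3274  0.3001]
216 [ 0.452  -0.3274  0.3016]
217 [ 0.452  -0.3274  0.303 ]
218 [ 0.452  -0.3273  0.3045]
284 [ 0.452  -0.3492  0.3055]
286 [ 0.4516 -0.3499  0.3055]
288 [ 0.4516 -0.3505  0.3058]
290 [ 0.4516 -0.3514  0.3053]
292 [ 0.4516 -0.3521  0.3055]
294 [ 0.4516 -0.3529  0.3054]
296 [ 0.4516 -0.3536  0.3054]
298 [ 0.4515 -0.3543  0.3055]
300 [ 0.4515 -0.355   0.3056]
302 [ 0.4515 -0.3557  0.3056]
304 [ 0.4515 -0.3564  0.3057]
306 [ 0.4518 -0.3573  0.3055]
308 [ 0.4513 -0.3634  0.2956]
310 [ 0.4513 -0.3644  0.2953]
[ 0.4025 -0.3897  0.222 ] [ 0.5001 -0.2945  0.2296]
```

Emit:
{"name": "drive_tool", "arguments": {
  "commands": "1 0.1 0 0.02 0; 1 0.25 0 0.05 0; 1 0.25 0.4 0.05 0; 1 0.25 0.9 0.05 0; 1 0.25 1.4 0.05 0; 1 0.25 1.9 0.05 0; 1 0.25 2.4 0.05 0; 1 0.25 2.75 0.06 0"
}}

```text
t: 5.75
tool_pos: [0.5632, -0.3833, 0.2684]
tool_rot: [1.223, 1.199, -1.222]
contact_force: [0.1, -0.6, -2.2]
opening: 0.0063
```

Emit:
{"name": "drive_tool", "arguments": {
  "commands": "1 0 0 0 0; 1 0 0 0 0"
}}

```text
t: 5.92
tool_pos: [0.5618, -0.3833, 0.268]
tool_rot: [1.222, 1.201, -1.223]
contact_force: [-0.5, 0.4, -1.6]
opening: 0.0061
```

```bash
python3 calc.py .562 -.3812 .239 -1.1; python3 - <<'E'
from station import ctrl
import cv2,numpy as np
for n in ("wrist","side"):
    i=ctrl.camera_info(n);im,d=ctrl.get_image(n); np.savez(f"pics/{n}5.npz",im=im,d=d,K=i["K"],T=i["T"])
    if n=="side": im=cv2.resize(im[60:260,220:480],None,fx=3,fy=3)
    cv2.imwrite(f"pics/{n}5.png",im)
E
```

```text
t 5.9167 tcp [ 0.5618 -0.3833  0.268 ] F [-0.4553  0.4365 -1.6272] q [-0.7079  0.1622  1.4342 -0.0004  1.5455 -0.6895] open 0.006059252881996606
R [[-0.0005135189932496398, 0.9998308069821636, -0.018387324646039427], [-0.00014391676586100743, -0.018387400771513324, -0.9998309270975928], [-0.9999998577930939, -0.0005107859268070891, 0.00015333469568176716]]
jaw deg -1.0535799721780055
shift units [ 1.1928  0.0053 -0.0521]
turn units 0.009284005564398966 alt -35.990715994435604
```

View pics/wrist5.png

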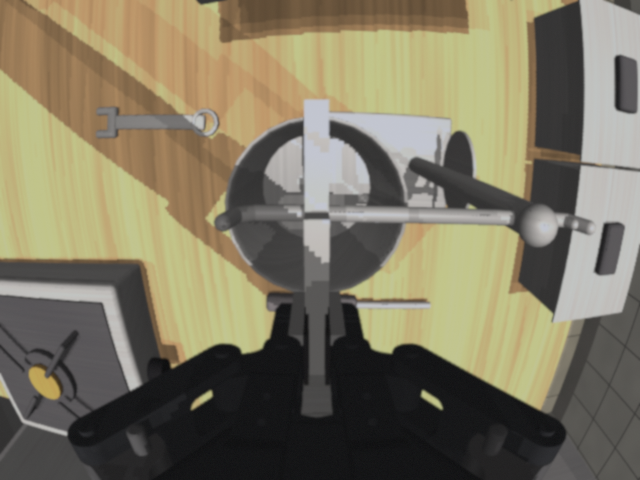

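View pics/side5.png

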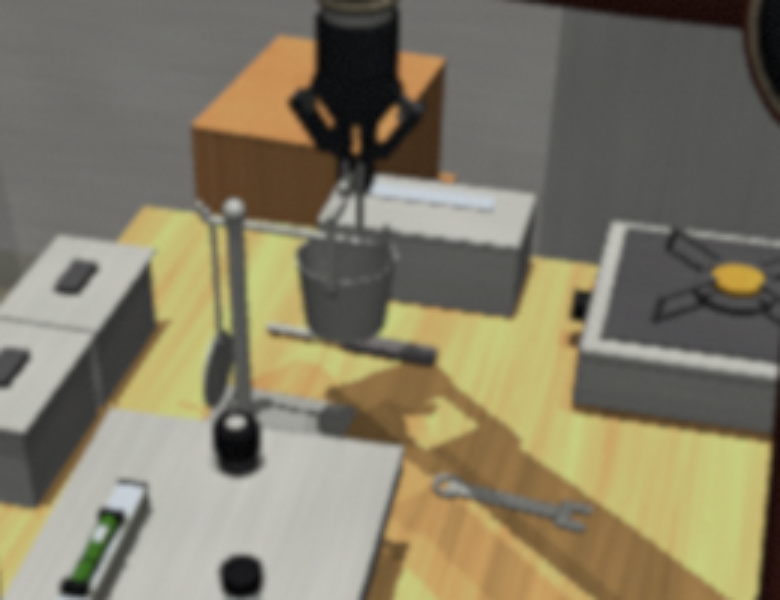

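The bar now runs under the handle (row 215, col 220–520), inside the arch. Lowering gently.

Emit:
{"name": "drive_tool", "arguments": {
  "commands": "1 0.3 0 -0.05 0; 1 0.6 0 -0.05 0; 1 0.85 0 -0.05 0; 1 1.0 0 -0.05 0; 1 1.1 0 -0.05 0; 1 1.16 0 -0.05 0; 1 1.2 0 -0.05 0; 1 1.2 0 -0.05 0"
}}

```text
t: 6.68
tool_pos: [0.5617, -0.3814, 0.2212]
tool_rot: [1.223, 1.199, -1.223]
contact_force: [-1.5, 0.6, 1.2]
opening: 0.0063
```

```bash
python3 - <<'E'
from station import ctrl
import cv2,numpy as np
for n in ("wrist","side"):
    i=ctrl.camera_info(n);im,d=ctrl.get_image(n); np.savez(f"pics/{n}6.npz",im=im,d=d,K=i["K"],T=i["T"])
    if n=="side": im=cv2.resize(im[60:260,220:480],None,fx=3,fy=3)
    cv2.imwrite(f"pics/{n}6.png",im)
E
```

```text
(no output)
```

View pics/wrist6.png

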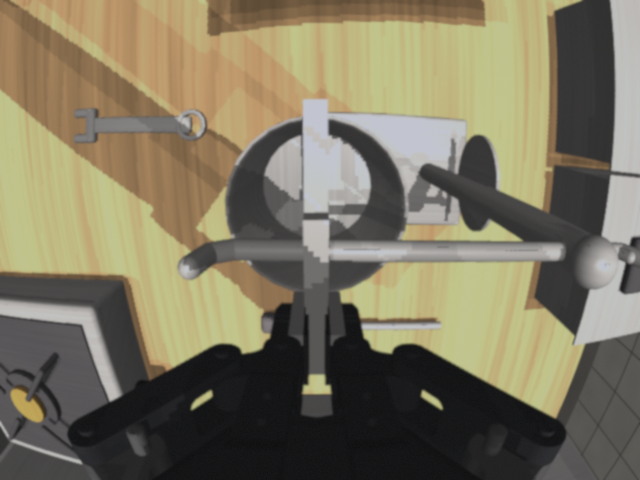

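The notch sits on the bar and the force has gone from −1.6 to +1.2 N, so the hook carries the pail. Releasing.

Emit:
{"name": "drive_tool", "arguments": {
  "commands": "0.7 0 0 0 0; 0.4 0 0 0 0; 0.2 0 0 0 0; 0 0 0 0 0; 0 0 0 0 0; 0 0 0 0 0"
}}

```text
t: 7.28
tool_pos: [0.5616, -0.3813, 0.22]
tool_rot: [1.223, 1.2, -1.223]
contact_force: [0.6, 1.0, -0.6]
opening: 0.0426
```

```bash
python3 calc.py; python3 - <<'E'
from station import ctrl
import cv2,numpy as np
for n in ("wrist","side"):
    i=ctrl.camera_info(n);im,d=ctrl.get_image(n); np.savez(f"pics/{n}7.npz",im=im,d=d,K=i["K"],T=i["T"])
    if n=="side": im=cv2.resize(im[60:260,220:480],None,fx=3,fy=3)
    cv2.imwrite(f"pics/{n}7.png",im)
E
```

```text
t 7.2833 tcp [ 0.5616 -0.3813  0.22  ] F [ 0.621   1.007  -0.5741] q [-0.706   0.1837  1.4899  0.      1.468  -0.6868] open 0.04259600698163529
R [[4.520689404846623e-05, 0.9998157100514109, -0.01919749699126594], [-2.102981775425894e-05, -0.019197496056119923, -0.9998157108702193], [-0.9999999987570417, 4.560228277233902e-05, 2.0158082999988114e-05]]
jaw deg -1.1000030759975639
```

View pics/wrist7.png

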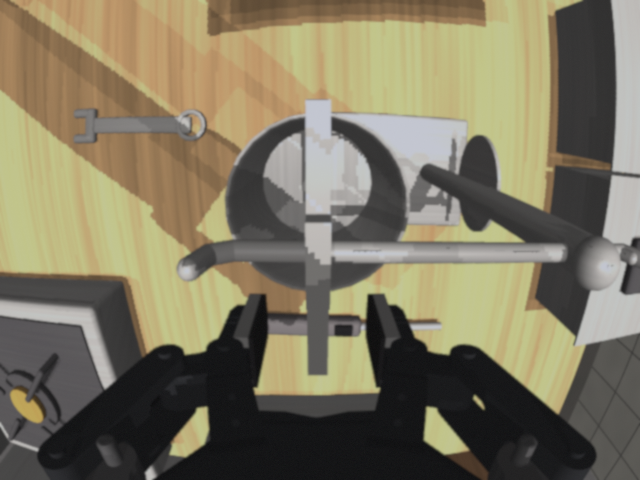

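View pics/side7.png

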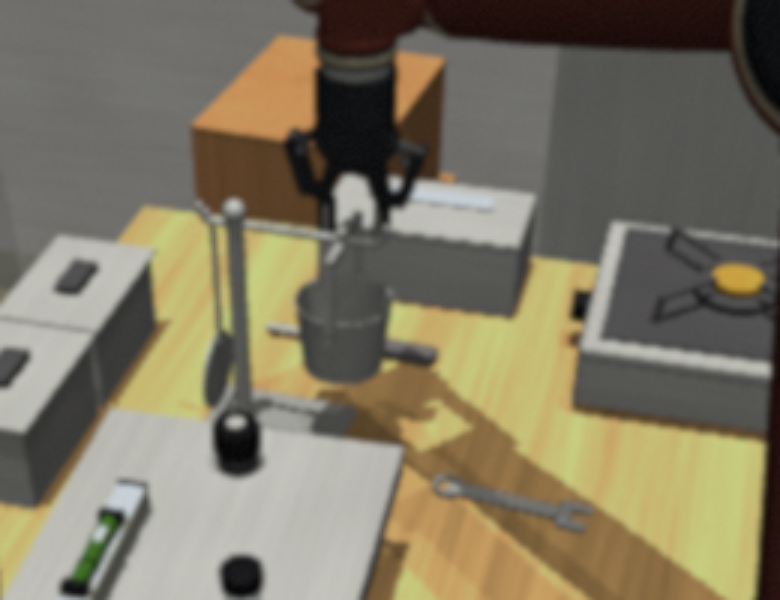

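The pail hangs upright on the hook, with the fingers clear on both sides of the bar (pads at columns 265 and 370, bar at 317). Backing straight up.

Emit:
{"name": "drive_tool", "arguments": {
  "commands": "-0.2 0 0 0 0; -0.2 -0.5 0 0 0; -0.2 -1.2 0 0 0; -0.4 -2 0 0 0; -1 -2.9 0 0 0; -1 -3.7 0 0 0; -1 -4 0 0 0; -1 -4 0 0 0"
}}

```text
t: 8.05
tool_pos: [0.5625, -0.3821, 0.3858]
tool_rot: [1.222, 1.191, -1.221]
contact_force: [0.1, 0.1, -0.1]
opening: 0.0853
```

```bash
python3 calc.py .6005 -.1303 .26 -10; python3 - <<'E'
from h import *
from station import ctrl
i=ctrl.camera_info("top");im,d=ctrl.get_image("top"); np.savez("pics/top8.npz",im=im,d=d,K=i["K"],T=i["T"])
c=load("top8")
for n in ("top0","top8"):
    c=load(n); P=cloud(c,335,205,365,235); z=P[...,2]; Q=P[(z>.150)&(z<.19)]; w=Q[Q[:,2]>.165]
    print(n,cv2.minEnclosingCircle(w[:,:2].astype(np.float32)),w.mean(0),np.median(w[:,2]))
    g=cv2.cvtColor(c["im"],cv2.COLOR_BGR2GRAY); 
c=load("top8"); cv2.imwrite("pics/top8.png",cv2.resize(np.clip(c["im"][165:315,330:530]*1.6,0,255).astype(np.uint8),None,fx=4,fy=4))
m=(g[200:240,330:370]<45).astype(np.uint8); n,l,s,ce=cv2.connectedComponentsWithStats(m); print(s,ce+[330,200])
for j in range(1,n):
    if s[j,4]>50: print(onplane(c,ce[j,0]+330,ce[j,1]+200,.165))
E
```

```text
t 8.05 tcp [ 0.5625 -0.3821  0.3858] F [ 0.0525  0.106  -0.0729] q [-0.706   0.1321  1.2756  0.      1.725  -0.6868] open 0.08530161838316241
R [[0.006703247946830748, 0.9997928085110298, -0.01921995100385626], [-0.0057033779284122454, -0.019181845253868873, -0.9997997440952174], [-0.9999612682235093, 0.006811524226188692, 0.005573615572232654]]
jaw deg -1.0991316863412242
shift units [ 3.5819  0.8034 -6.3321]
turn units 1.7801736627317553 alt -34.219826337268245
top0 ((0.6005639433860779, -0.13034763932228088), 0.0216472577303648) [ 0.6008 -0.1303  0.1711] 0.17087512901643276
top8 ((0.6008957028388977, -0.13051095604896545), 0.021455733105540276) [ 0.601  -0.131   0.1712] 0.1712165789689004
[[   0    0   40   40 1444]
 [  12   12   15   16  156]] [[349.5623 219.4508]
 [348.9231 219.9551]]
[ 0.5967 -0.1314  0.165 ]
```

View pics/top8.png

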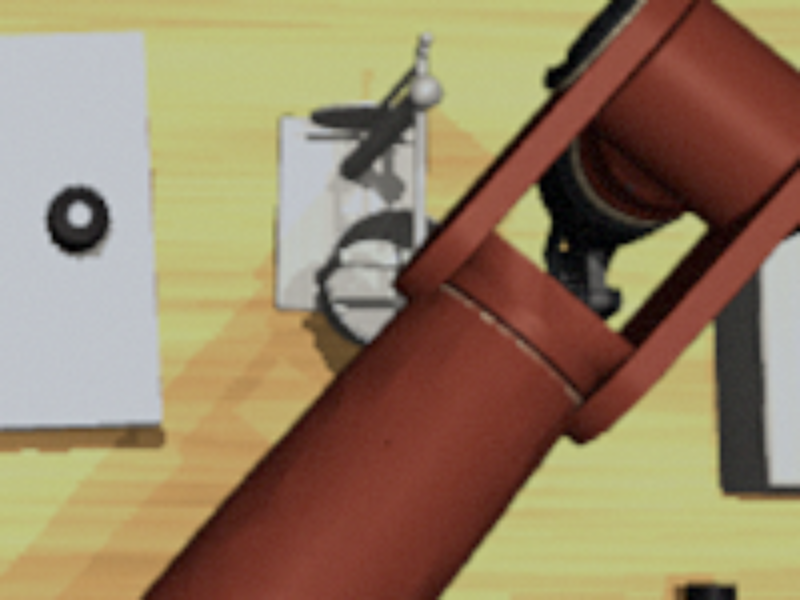

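Emit:
{"name": "drive_tool", "arguments": {
  "commands": "-1 0 0.05 -0.4 0.3; -1 0 0.15 -1.2 0.6; -1 0 0.3 -2.1 0.9; -1 0 0.4 -3 1.2; -1 0 0.5 -3.9 1.5; -1 0 0.6 -4.8 1.78; -1 0.3 0.75 -5.7 1.78; -1 0.8 0.8 -6.33 1.78"
}}

```text
t: 8.77
tool_pos: [0.5987, -0.1258, 0.3469]
tool_rot: [1.336, 1.123, -1.335]
contact_force: [0.5, -0.0, -0.6]
opening: 0.0856
```

Emit:
{"name": "drive_tool", "arguments": {
  "commands": "-1 0.8 0 0 0; -1 1.5 0 0 0; -1 1.8 0 0 0; -1 1.8 0 0 0"
}}

```text
t: 9.1
tool_pos: [0.5954, -0.1276, 0.2685]
tool_rot: [1.333, 1.133, -1.344]
contact_force: [0.1, 0.6, -0.9]
opening: 0.0853
```

```bash
python3 calc.py .6007 -.1306 .157 -10; python3 - <<'E'
from h import *
from station import ctrl
i=ctrl.camera_info("wrist");im,d=ctrl.get_image("wrist"); np.savez("pics/wrist9.npz",im=im,d=d,K=i["K"],T=i["T"]); cv2.imwrite("pics/w9.png",im)
i=ctrl.camera_info("top");im,d=ctrl.get_image("top"); np.savez("pics/top9.npz",im=im,d=d,K=i["K"],T=i["T"]); cv2.imwrite("pics/t9.png",im)
c=load("wrist9"); K,T=c["K"],c["T"]; d=c["d"]
v,u=np.mgrid[0:480,0:640].astype(float); dx,dy=u-K[0,2],v-K[1,2]; r=np.hypot(dx,dy); th=r/K[0,0]; s=np.where(r>0,np.tan(th)/np.maximum(r,1e-9),0)
P=np.stack([dx*s*d,dy*s*d,d],-1)@T[:3,:3].T+T[:3,3]
z=P[...,2]; m=(z>.165)&(z<.180)&(np.abs(P[...,0]-.6)<.035)&(np.abs(P[...,1]+.13)<.035); Q=P[m]; print(len(Q),cv2.minEnclosingCircle(Q[:,:2].astype(np.float32)),np.median(Q,0))
E
```

```text
t 9.1 tcp [ 0.5954 -0.1276  0.2685] F [ 0.1326  0.5994 -0.8763] q [-0.3333  0.0037  1.6013 -0.      1.5489 -0.1589] open 0.08528907499394642
R [[-0.011543028832279784, 0.9847509433337234, -0.17358668753311435], [0.003988410267202702, -0.1735515298911156, -0.9848167134325015], [-0.999925422753576, -0.012060102644469106, -0.0019242804596102392]]
jaw deg -9.995111479005494
shift units [3.2518 0.1817 0.056 ]
turn units 0.0009777041989025292 alt -35.9990222958011
2900 ((0.6033183932304382, -0.12995967268943787), 0.02230043150484562) [ 0.6037 -0.1279  0.1729]
```

View pics/w9.png

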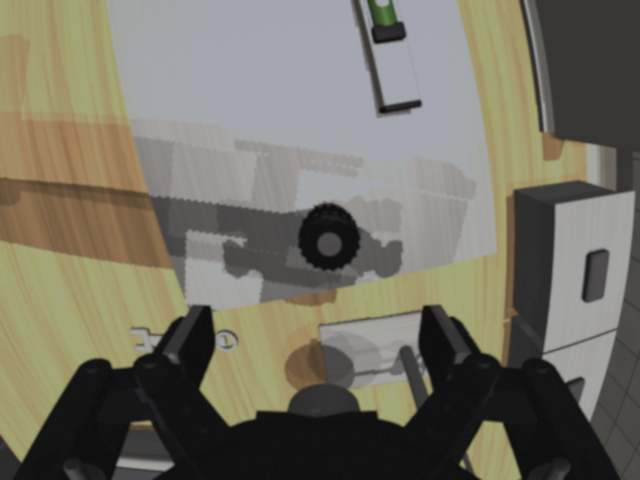

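View pics/t9.png

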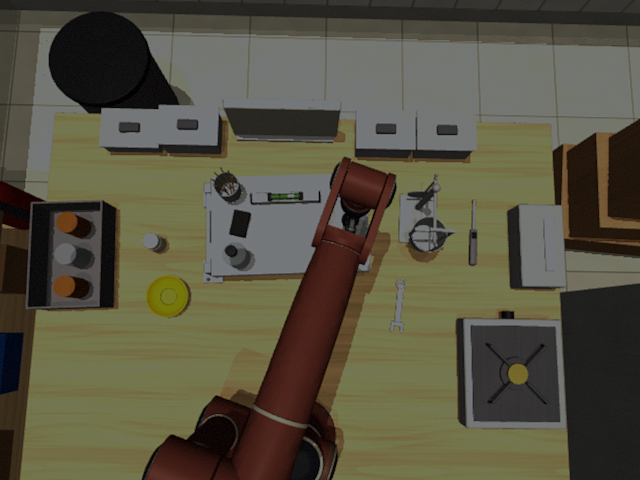

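Emit:
{"name": "drive_tool", "arguments": {
  "commands": "-1 0.3 0.1 0.04 0; -1 1 0.21 0.04 0; -1 1.7 0.21 0.04 0; -1 2.3 0.21 0.04 0; -1 2.8 0.21 0.04 0; -1 3.1 0.21 0.04 0; -1 3.2 0.21 0.04 0; -1 3.2 0.21 0.04 0"
}}

```text
t: 9.87
tool_pos: [0.6066, -0.1321, 0.1479]
tool_rot: [1.337, 1.122, -1.337]
contact_force: [0.2, -0.6, 0.7]
opening: 0.0851
```

```bash
python3 calc.py .602 -.130 .157 -10; python3 - <<'E'
from h import *
from station import ctrl
i=ctrl.camera_info("wrist");im,d=ctrl.get_image("wrist"); cv2.imwrite("pics/w10.png",im)
E
```

```text
t 9.8667 tcp [ 0.6066 -0.1321  0.1479] F [ 0.1518 -0.6036  0.664 ] q [-0.3342  0.1065  1.6984  0.      1.3369 -0.1593] open 0.08513692302985279
R [[-0.00024578483475629076, 0.9847404102292027, -0.17402949190133415], [0.00011417841187322253, -0.1740294683884363, -0.9847404384383371], [-0.9999999632765519, -0.0002619046769438693, -6.966229201676999e-05]]
jaw deg -10.022184469363026
shift units [ 0.24   -0.1213 -0.0315]
turn units -0.004436893872605196 alt 35.99556310612739
```

View pics/w10.png

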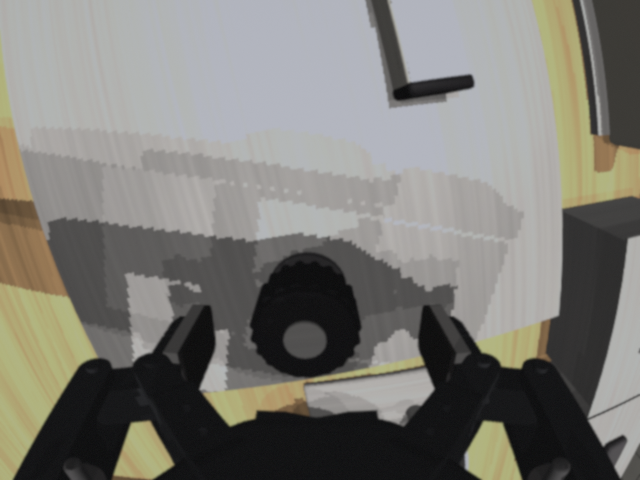

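Emit:
{"name": "drive_tool", "arguments": {
  "commands": "-1 0 -0.11 -0.03 0; -1 0.22 -0.11 -0.03 0; -1 0.22 -0.11 -0.03 0; 1 0.22 -0.11 -0.03 0; 1 0.22 -0.11 -0.03 0; 1 0.22 -0.11 -0.03 0; 1 0.22 -0.11 -0.03 0; 1 0.22 -0.11 -0.03 0",
  "newtons": 70
}}

```text
t: 10.58
tool_pos: [0.6025, -0.1299, 0.1399]
tool_rot: [1.337, 1.121, -1.336]
contact_force: [-1.8, 0.8, 2.7]
opening: 0.0397
```

```bash
cat > look.py <<'E'
import sys
from h import *
from station import ctrl
n=sys.argv[1]
o=ctrl.get_obs(); print(o["t"],o["tool_pos"],o["contact_force"],o["wrist_torque"],"q6",o["q"][5],o["opening"])
i=ctrl.camera_info("side");im,d=ctrl.get_image("side"); np.savez(f"pics/sd{n}.npz",im=im,d=d,K=i["K"],T=i["T"])
a=cv2.resize(im[205:295,205:305],None,fx=5,fy=5,interpolation=cv2.INTER_CUBIC)
i=ctrl.camera_info("top");im,d=ctrl.get_image("top"); np.savez(f"pics/tp{n}.npz",im=im,d=d,K=i["K"],T=i["T"])
b=cv2.resize(np.clip(im[180:210,245:325]*2.,0,255).astype(np.uint8),None,fx=5,fy=5,interpolation=cv2.INTER_CUBIC)
cv2.imwrite(f"pics/side{n}.png",a); cv2.imwrite(f"pics/top{n}.png",b)
# vial: green mask in top view
g=im[180:210,245:325].astype(int); G=g[...,1]-np.maximum(g[...,0],g[...,2])
m=G>15; ys,xs=np.nonzero(m); r=int(round(np.median(ys)))
print("green cols",xs.min()+245,xs.max()+245,"row",r+180)
print("bright",np.c_[range(265,306),g[r-1:r+2,20:61].mean(0).astype(int)].tolist())
E
python3 calc.py; python3 look.py 11
```

```text
t 10.5833 tcp [ 0.6025 -0.1299  0.1399] F [-1.8038  0.7874  2.6604] q [-0.333   0.1036  1.7157  0.      1.3221 -0.1585] open 0.03965175331169259
R [[0.0002728248305988168, 0.9848118865424162, -0.17362451926896444], [-8.231752586040919e-05, -0.17362450302527227, -0.9848119237565376], [-0.9999999593952176, 0.0002829734871255263, 3.369820231241549e-05]]
jaw deg -9.998623024762825
10.5833 [ 0.6025 -0.1299  0.1399] [-1.8038  0.7874  2.6604] [0.0578 0.176  0.0029] q6 -0.15851994859595697 0.03965175331169259
green cols 271 298 row 196
bright [[265, 122, 118, 116], [266, 124, 120, 117], [267, 89, 86, 84], [268, 17, 17, 18], [269, 21, 20, 23], [270, 24, 36, 29], [271, 30, 68, 44], [272, 35, 82, 53], [273, 34, 80, 51], [274, 34, 80, 52], [275, 34, 80, 52], [276, 35, 79, 52], [277, 34, 80, 52], [278, 33, 77, 50], [279, 26, 58, 39], [280, 29, 65, 43], [281, 35, 80, 52], [282, 32, 79, 52], [283, 33, 79, 51], [284, 32, 78, 51], [285, 31, 77, 50], [286, 30, 77, 48], [287, 69, 90, 75], [288, 103, 107, 101], [289, 110, 111, 107], [290, 102, 103, 99], [291, 102, 103, 100], [292, 109, 111, 107], [293, 93, 102, 95], [294, 54, 84, 66], [295, 31, 76, 49], [296, 32, 76, 49], [297, 33, 78, 50], [298, 29, 68, 44], [299, 24, 39, 30], [300, 22, 19, 22], [301, 24, 22, 23], [302, 24, 27, 28], [303, 99, 96, 95], [304, 125, 122, 118], [305, 121, 118, 115]]
```

View pics/side11.png

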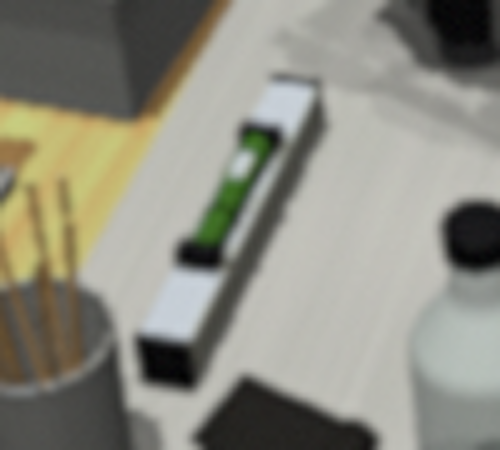

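View pics/top11.png

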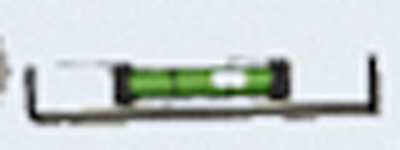

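Emit:
{"name": "drive_tool", "arguments": {
  "commands": "1 0.05 0 0 0; 1 0.1 0 0 0; 1 0.12 0 0 0; 1 0.12 0 0 0; 1 0.12 0 0 0"
}}

```text
t: 11.1
tool_pos: [0.6025, -0.1302, 0.1367]
tool_rot: [1.336, 1.121, -1.337]
contact_force: [-3.9, 0.5, 10.7]
opening: 0.0393
```

Emit:
{"name": "drive_tool", "arguments": {
  "commands": "1 0.05 0 0 0; 1 0.05 0 0 0; 1 0.05 0 0 0"
}}

```text
t: 11.35
tool_pos: [0.6025, -0.1302, 0.1358]
tool_rot: [1.336, 1.121, -1.337]
contact_force: [-8.1, 0.1, 13.7]
opening: 0.0394
```

```bash
python3 look.py 12
```

```text
11.35 [ 0.6025 -0.1302  0.1358] [-8.0822  0.0981 13.6629] [0.3884 1.3863 0.0165] q6 -0.15850667527916126 0.0393764556870458
green cols 271 299 row 196
bright [[265, 122, 118, 115], [266, 125, 121, 118], [267, 91, 88, 86], [268, 17, 16, 17], [269, 20, 19, 22], [270, 25, 28, 26], [271, 29, 62, 42], [272, 30, 79, 50], [273, 32, 78, 50], [274, 32, 78, 50], [275, 41, 82, 58], [276, 89, 99, 90], [277, 110, 111, 107], [278, 110, 112, 107], [279, 108, 108, 104], [280, 109, 110, 106], [281, 112, 113, 109], [282, 89, 101, 91], [283, 42, 83, 59], [284, 33, 79, 52], [285, 33, 80, 52], [286, 32, 79, 51], [287, 33, 79, 51], [288, 33, 79, 51], [289, 33, 80, 52], [290, 22, 57, 36], [291, 24, 59, 38], [292, 33, 79, 51], [293, 32, 77, 49], [294, 32, 77, 49], [295, 32, 76, 49], [296, 30, 76, 48], [297, 31, 76, 48], [298, 29, 73, 47], [299, 27, 50, 35], [300, 19, 17, 21], [301, 22, 20, 21], [302, 14, 15, 16], [303, 98, 95, 92], [304, 124, 121, 118], [305, 123, 119, 116]]
```

Emit:
{"name": "drive_tool", "arguments": {
  "commands": "1 0.03 -0.03 0 0; 1 0.05 -0.03 0 0; 1 0.05 -0.03 0 0; 1 0.05 -0.03 0 0"
}}

```text
t: 11.78
tool_pos: [0.6025, -0.1303, 0.1358]
tool_rot: [1.337, 1.118, -1.335]
contact_force: [-7.0, 0.6, 18.6]
opening: 0.0395
```

```bash
python3 look.py 13 | grep -v bright
```

```text
11.7833 [ 0.6025 -0.1303  0.1358] [-6.9844  0.5831 18.6263] [0.5837 1.5709 0.0716] q6 -0.1588137223997591 0.03953445773886746
green cols 271 299 row 196
```

Pushing harder no longer moves the tool (z stays 0.1358 at 13.7 and at 18.6 N), so the foot is on the bench. The bubble is at about −16 mm, so turn clockwise about 2.1 rad; first part now.

Emit:
{"name": "drive_tool", "arguments": {
  "commands": "1 0 0 0 1; 1 0 0 0 2; 1 0 0 0 3; 1 0 0 0 4; 1 0 0 0 5; 1 0 0 0 6; 1 0 0 0 7; 1 0 0 0 8"
}}

```text
t: 12.55
tool_pos: [0.6029, -0.1303, 0.1357]
tool_rot: [1.822, 0.655, -1.815]
contact_force: [-4.0, 0.5, 18.5]
opening: 0.0395
```

```bash
python3 calc.py; python3 look.py 14
```

```text
t 12.55 tcp [ 0.6029 -0.1303  0.1357] F [-4.0273  0.5137 18.5271] q [-0.3336  0.1063  1.7201  0.0002  1.3109  0.5434] open 0.039466811056580675
R [[0.004198332547026722, 0.6394465155841624, -0.768824120141335], [-0.0012530961247482764, -0.7688269281046343, -0.6394556938297554], [-0.9999904018309009, 0.003648058177349145, -0.002426503164629952]]
jaw deg -50.249122970434925
12.55 [ 0.6029 -0.1303  0.1357] [-4.0273  0.5137 18.5271] [0.7529 1.2442 0.0905] q6 0.543378548151013 0.039466811056580675
green cols 271 299 row 196
bright [[265, 122, 118, 115], [266, 126, 122, 119], [267, 92, 89, 87], [268, 14, 14, 15], [269, 21, 21, 21], [270, 23, 27, 26], [271, 29, 64, 43], [272, 33, 80, 50], [273, 32, 79, 50], [274, 33, 78, 50], [275, 33, 79, 51], [276, 31, 78, 49], [277, 53, 86, 65], [278, 94, 103, 94], [279, 108, 107, 103], [280, 108, 108, 105], [281, 110, 111, 108], [282, 111, 112, 108], [283, 112, 112, 109], [284, 85, 96, 87], [285, 36, 78, 54], [286, 32, 79, 51], [287, 34, 79, 52], [288, 32, 79, 51], [289, 33, 80, 52], [290, 21, 56, 36], [291, 24, 60, 38], [292, 31, 78, 50], [293, 31, 77, 48], [294, 31, 75, 48], [295, 33, 77, 50], [296, 31, 77, 50], [297, 32, 77, 49], [298, 29, 72, 45], [299, 27, 49, 36], [300, 23, 21, 24], [301, 21, 20, 22], [302, 14, 14, 16], [303, 98, 95, 92], [304, 125, 121, 118], [305, 122, 118, 115]]
```

Emit:
{"name": "drive_tool", "arguments": {
  "commands": "1 0 0 0 1; 1 0 0 0 2; 1 0 0 0 3; 1 0 0 0 4; 1 0 0 0 5; 1 0 0 0 6; 1 0 0 0 7; 1 0 0 0 8"
}}

```text
t: 13.32
tool_pos: [0.6032, -0.1307, 0.1358]
tool_rot: [-2.226, 0.007, 2.215]
contact_force: [-5.5, -1.1, 17.4]
opening: 0.0395
```

Emit:
{"name": "drive_tool", "arguments": {
  "commands": "1 0 0 0 1; 1 0 0 0 2; 1 0 0 0 3; 1 0 0 0 4; 1 0 0 0 5; 1 0 0 0 6; 1 0 0 0 7; 1 0 0 0 7"
}}

```text
t: 13.98
tool_pos: [0.6031, -0.1311, 0.1357]
tool_rot: [-1.877, 0.595, 1.865]
contact_force: [-5.8, -0.8, 16.6]
opening: 0.0397
```

```bash
python3 calc.py; python3 look.py 15
```

```text
t 13.9833 tcp [ 0.6031 -0.1311  0.1357] F [-5.796  -0.7751 16.6211] q [-0.3339  0.1063  1.7201 -0.0016  1.3095  1.8513] open 0.039690706186744376
R [[0.004924933467880789, -0.5761481353242268, -0.8173304540959875], [-0.0033591094577020697, -0.8173452867114025, 0.5761383502894994], [-0.9999822305491172, -9.194058504863323e-05, -0.0059607158077446196]]
jaw deg -125.18007669486384
13.9833 [ 0.6031 -0.1311  0.1357] [-5.796  -0.7751 16.6211] [-0.0863  0.9117 -0.036 ] q6 1.8513481759689625 0.039690706186744376
green cols 271 299 row 196
bright [[265, 122, 118, 115], [266, 126, 122, 119], [267, 92, 89, 87], [268, 15, 14, 16], [269, 20, 18, 21], [270, 26, 37, 31], [271, 32, 68, 46], [272, 32, 79, 49], [273, 33, 79, 51], [274, 33, 78, 51], [275, 33, 79, 52], [276, 34, 80, 52], [277, 34, 80, 52], [278, 35, 81, 54], [279, 25, 61, 40], [280, 24, 63, 39], [281, 86, 97, 86], [282, 111, 111, 107], [283, 109, 109, 105], [284, 108, 110, 105], [285, 110, 110, 107], [286, 113, 112, 108], [287, 96, 104, 96], [288, 56, 87, 68], [289, 29, 78, 49], [290, 22, 56, 35], [291, 23, 59, 37], [292, 33, 78, 50], [293, 30, 76, 48], [294, 31, 76, 49], [295, 31, 76, 49], [296, 31, 76, 48], [297, 32, 77, 50], [298, 30, 73, 47], [299, 26, 50, 35], [300, 24, 22, 24], [301, 21, 20, 21], [302, 19, 20, 21], [303, 97, 94, 92], [304, 126, 122, 119], [305, 122, 118, 116]]
```

Bubble at about −1.9 mm, already inside; a last small turn to centre it.

Emit:
{"name": "drive_tool", "arguments": {
  "commands": "1 0 0 0 0.8; 1 0.01 0 0 1.6; 1 0.02 0 0 2.5; 1 0.02 0 0 2.5; 1 0.02 0 0 2.5; 1 0.02 0 0 2.5; 1 0.02 0 0 2.5; 1 0.02 0 0 2.5"
}}

```text
t: 14.75
tool_pos: [0.603, -0.1313, 0.1357]
tool_rot: [-1.737, 0.764, 1.726]
contact_force: [-7.7, 1.2, 19.8]
opening: 0.0395
```

```bash
python3 look.py 16; python3 - <<'E'
from h import *
from station import ctrl
im,d=ctrl.get_image("side"); cv2.imwrite("pics/s17.png",im)
c=load("tp16"); cv2.imwrite("pics/t17.png",cv2.resize(np.clip(c["im"][165:285,200:480]*1.8,0,255).astype(np.uint8),None,fx=2.8,fy=2.8))
E
```

```text
14.75 [ 0.603  -0.1313  0.1357] [-7.7446  1.1578 19.8287] [-0.1104  1.3442 -0.0575] q6 2.066670827376333 0.039465012971393765
green cols 271 299 row 196
bright [[265, 122, 118, 116], [266, 126, 122, 119], [267, 92, 89, 87], [268, 15, 15, 16], [269, 23, 23, 24], [270, 26, 36, 31], [271, 30, 67, 44], [272, 33, 79, 51], [273, 32, 78, 50], [274, 33, 78, 51], [275, 33, 80, 52], [276, 34, 80, 52], [277, 33, 80, 51], [278, 33, 81, 52], [279, 28, 63, 42], [280, 26, 64, 40], [281, 52, 86, 65], [282, 95, 104, 95], [283, 111, 111, 107], [284, 108, 109, 105], [285, 109, 110, 106], [286, 111, 111, 108], [287, 110, 111, 107], [288, 82, 96, 86], [289, 37, 79, 55], [290, 23, 56, 37], [291, 24, 59, 37], [292, 32, 78, 49], [293, 30, 77, 49], [294, 29, 75, 48], [295, 31, 76, 48], [296, 32, 77, 49], [297, 33, 78, 51], [298, 30, 73, 48], [299, 28, 50, 36], [300, 21, 20, 24], [301, 21, 21, 23], [302, 17, 18, 19], [303, 98, 95, 93], [304, 125, 121, 118], [305, 122, 119, 116]]
```

View pics/s17.png

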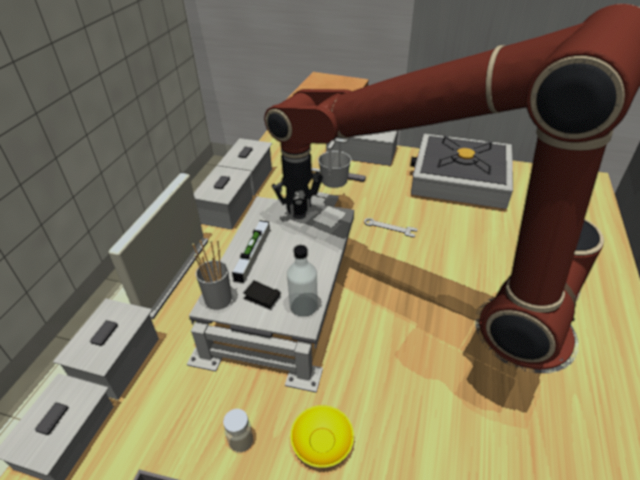

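View pics/t17.png

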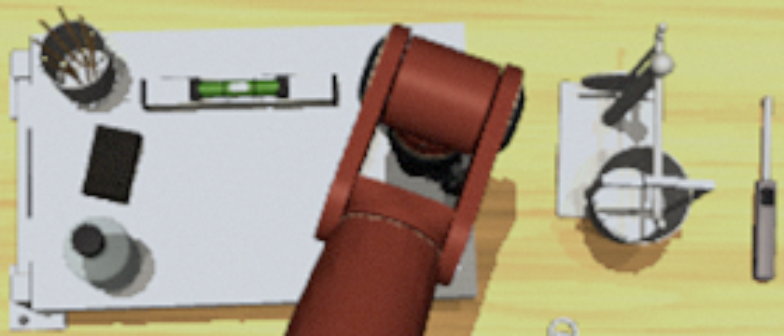

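View pics/side16.png

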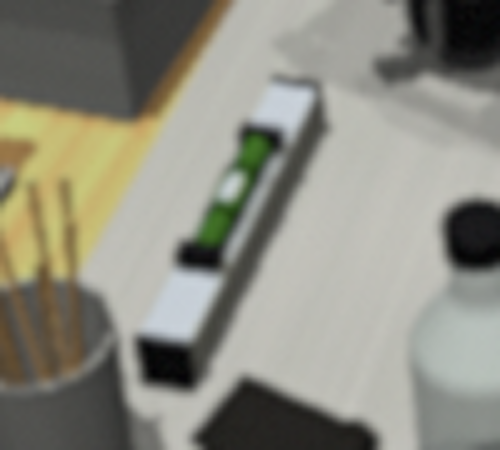

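```bash
python3 - <<'E'
from station import ctrl
print(ctrl.finish_job()); o=ctrl.get_obs(); print(o["t"],o["contact_force"],o["tool_pos"])
E
```

```text
the job is handed in; nothing more can be done
None
the job is handed in; nothing more can be done
```

The pail is hanging on the hook. The gripper was holding the knob pressed down, with the bubble centred, when I handed the job in at about 15 s of the 54 s allowed. No verdict is reported back.

**Pail:** I gripped it on the -y straight part of the handle, brought the arch in over the hook's tip and lowered the notch onto the bar. The hook took the weight before I let go. The last pictures show it hanging upright and clear of the gripper.

**Knob:** I gripped it and pushed down until more force no longer moved it (tool height steady at 0.1357–0.1358 m from 13.7 to 19.8 N). I took that to mean the foot is on the bench; I could not see the foot itself. Turning it about 2.2 rad clockwise moved the bubble from about −16 mm to about −0.3 mm by the top view, against the ±3.5 mm allowed. The side view agrees.

**Last readings:** The gripper was pressing with about 20 N. There was also a sideways force of about 8 N on the tool that a 1 mm shift only partly relieved; I left it.

**Everything else:** The other objects look unmoved in the final pictures, though I did not measure their positions. No check failed.

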